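# Open the pump's rotary shutter and hold its recessed reset down

### The job

The dosing pump's controller has to be reset. Take the slim stylus out of the tool stand by its handle, put its tip through the curved slot into the small hole of the shutter underneath, and with it swing the shutter slowly along the slot to the end where the reset button sits; then push the tip on down through the hole, press the recessed button fully home without forcing it, and finish while still holding the stylus with the button down. Leave the plug setter in the stand and do not knock the things standing round about.

Things in the scene. Friction and masses are not known exactly. Their poses are not given: they have to be found in the camera images.
- stylus: the slim steel stylus, 115 mm long, 60 g, standing loose and upright in an end hole of the wooden tool stand. Origin at the very tip, z up along it to the handle. From the tip: round shank 4 mm thick up to 33 mm; ferrule 10 mm thick from 33 to 45 mm; collar 20 mm across from 45 to 50 mm, which rests on the stand's top; ringed light metal handle 13 mm thick from 50 to 115 mm, to be gripped about its middle (85 mm above the tip)
- tool_stand: fixed wooden tool stand, 56 mm (x) by 140 mm (y) by 80 mm high; origin under its centre, on the bench. Its top board, 70 to 80 mm high, has three 12.5 mm holes in a row along its y at -45, 0 and +45 mm; the stylus stands in one end hole and the plug setter in the other, either way round, the middle one is empty. The two tools stick out about 70 mm (stylus) and 62 mm (plug setter) above the top board
- plug_setter: the other tool in the stand, not to be used: dark wooden mushroom-shaped knob 32 mm across, steel shank 11 mm thick (too thick for the slot), 120 mm long; origin at its tip; its top stands 142 mm above the bench, so carry the stylus over it with the tip higher than that, or round it
- controller: the fixed dosing pump controller, a grey case 163 mm (x) by 221 mm (y) with a sloping front (display, keys) towards its -x and a level metal deck 66 mm above the bench; origin under its middle, on the bench. On the deck at its +y half a low black round pump head rises 16 mm above the deck; at its -y half is the curved slot
- shutter_pivot (a point): centre of the flat pivot screw in the deck, at deck level: the axis, pointing up, about which the shutter turns and about which the slot curves. The screw head stands up 2 mm
- slot_start (a point): centre of the slot's rounded start, at deck level; the slot is 10 mm wide and runs as an arc of 30 mm radius (centre line) round shutter_pivot from here through 110 degrees, counter-clockwise seen from above, on the side of the sloping front, to slot_end
- slot_end (a point): centre of the slot's other rounded end, at deck level, straight above the reset button. z up, x and y as the controller's. The deck panel is 4 mm thick; under it lies the shutter, a steel disc 6 mm thick (4.5 to 10.5 mm below deck level), and under that a fixed plate (top 11.5 mm, underside 14.5 mm below deck level) that is closed except for a 12 mm hole right below this point. The button's top waits in that hole 16 mm below deck level
- shutter_hole (a point): centre, on the shutter's top face (4.5 mm below deck level), of the 10 mm round hole through the shutter, seen in the slot, 30 mm from the pivot; the disc closes the rest of the slot, so the tip gets to the button only through this hole, brought to slot_end. The tip, with 3 mm play all round, pushes on the hole's wall (about 1 N); it drives with the tip 6 to 11 mm below deck level
- shutter (a joint): turn of the shutter in rad: 0 when its hole is at slot_start, 1.92 (its stop) when the hole is at slot_end; fully open means beyond 1.75; counter-clockwise from above is positive. It stays where it is left. It is meant to be moved slowly, at about 30 mm/s along the slot; 70 mm/s is too fast
- reset_button (a joint): travel of the recessed black button (11 mm across) in m: 0 up, 0.005 fully down, where it meets a firm stop. It is sprung: 2 N to start it, 6 N fully down, and it comes up again when let go. It counts as pressed beyond 0.004
- timer: bystander: kitchen-type dial timer, 48 x 64 x 50 mm, behind the work; origin under its centre
- beaker: bystander: clear beaker, 74 mm across, 87 mm high; origin under its centre
- steel_bowl: bystander: steel bowl, 158 mm across, 63 mm high; origin under its centre

How it is judged:
On the way, in this order (a step that is already met when the one before it is completed fails the run):
1. the stylus is held in the gripper, lifted clear of the stand (contact force between the fingers and stylus above 2 N and height (world z) of stylus above 0.085 m), for 0.2 s.
2. the stylus tip, in the shutter's hole, has brought the shutter to the end of the slot (contact force between the fingers and stylus above 2 N and value of joint shutter above 1.75 rad and z of stylus in the frame of slot_end below -0.004 m and horizontal distance between stylus and slot_end below 0.008 m), for 0.1 s.
3. the held stylus presses the button fully home through the hole (contact force between the fingers and stylus above 2 N and value of joint reset_button above 0.004 m and z of stylus in the frame of slot_end below -0.017 m), for 0.5 s.
At the end, for the whole second after the job is handed in: through the last second the gripper holds the stylus (over 2 N) near upright, its tip through the hole within 7 mm of the button axis, pressing it over 4 of 5 mm down (over 1.5 N); shutter over 1.75 rad; plug setter within 20 mm, bystanders within 30 mm of their places (all of step 3 and value of joint shutter above 1.75 rad and horizontal distance between stylus and slot_end below 0.007 m and contact force between stylus and controller above 1.5 N and angle between stylus's own z axis and vertical below 0.25 rad and distance of plug_setter from where it was at the start of the episode below 0.02 m and distance of each of timer, beaker, steel_bowl from where it was at the start of the episode below 0.03 m); the arm keeps its last pose, push and grip.
It fails at once if the shutter is whipped round (faster than 2.5 rad/s, about 75 mm/s along the slot) (velocity of joint shutter above 2.5 rad/s or velocity of joint shutter below -2.5 rad/s).
It fails at once if the stylus is forced against the controller (over 40 N) (contact force between stylus and controller above 40 N).
It fails at once if the plug setter is taken or knocked (moved over 20 mm) (distance of plug_setter from where it was at the start of the episode above 0.02 m).
It fails at once if a bystander is knocked (moved over 30 mm) (distance of any of timer, beaker, steel_bowl from where it was at the start of the episode above 0.03 m).
It also fails if it takes over 45 s, if anything falls off the work surface, if the arm or the gripper's body presses on something with over 40 N, if the wrist force passes 120 N, or if a joint passes its speed limit or range.

### The arm

A 7-joint arm with a two-finger parallel gripper is mounted at the origin on a cart in front of the work surface, level with it; the furniture and walls round the work are solid. World frame = base frame: x ahead of the robot, y to its left, z up, the work surface at z = 0. Lengths are in m, angles in rad, forces in N, time in s.
With the tool pointing down it reaches from about 0.425 to 0.925 m from the base axis. Payload 6.8 kg.
Tool frame: the origin (TCP) lies midway between the tips of the shut fingers; the grasp point (between the pads) lies r.grasp_offset behind it (r.grasp_offset is the distance from the TCP to the grasp point, in m); z points along the fingers, y is the direction in which the jaws open and shut (so a half turn about z gives the same grasp; the last joint's range is limited). The gripper opens to 85 mm and grips with 20 to 120 N. Pads are 22 mm wide; open, the fingers measure 114 mm over their backs; the gripper's body (76 mm by 85 mm) begins 54 mm behind the grasp point. The pads swing forward as they close: fully open they stand 13 mm farther back than shut.
Start: joints at [-1.289, 0.477, 0.022, 1.555, -0.011, 1.109, -0.083], TCP at [0.257, 0.624, 0.231] pointing down, gripper open.
Joint ranges: [-2.96, 2.96], [-0.34, 2.1], [-1.41, 1.46], [0.24, 2.44], [-1.37, 4.51], [0.17, 1.92], [-2.96, 2.96]. Speed limits (rad/s): [2.39, 2.39, 3.14, 3.14, 3.14, 3.14, 3.14].

### API

Orientations are given as a rotation vector (axis times angle).
In Python, from bench import r gives the robot as it stands. The module is installed in compiled form; this text tells all that it offers.
- The arm moves only by the tool send_rows, never from a script. Its argument "moves" is one flat list of numbers, 4 for each row, row after row: the shift along the tool's x, y, z in mm, then the turn about the tool's z in degrees. A call has 1 to 8 rows; each row is the pose to reach, as a shift and turn from the pose commanded when the call began, along the tool's axes at that moment; what a row does not reach only later rows make up. A row lasts 1/8 s, in which the tool goes at most 62.5 mm and 10.7 degrees, less where a joint would pass 70% of its speed; a pose out of reach is approached as far as the arm can. A call with a gripper value outside its range is refused whole. "hand" is the closure, from 0 (fully open) to 1 (shut), set as the call begins (left out, the last holds). The fingers move at their own pace and stop on an object; "newtons" is the grip in N (left out, the last holds). Time passes only in rows, so rows that repeat a pose let the fingers close. It gives the time, the measured TCP pose, the force and the opening at its end, in the units of the state.
- r.get_obs(): the state, without advancing time (a new reading comes with each control period).
- r.grab_frame(name): name is "side" or "top"; returns a dict with "img" (400x640x3 uint8, red, green, blue), "mtx" (3x3 intrinsics, pixels), "D" ([k1, k2, p1, p2, k3] as OpenCV has them; the pictures are not rectified), "world_to_cam" (4x4, takes a point from world to camera coordinates). Camera axes: x right, y up, looking along -z (the intrinsics and any distortion apply to the point x, -y, -z); pixel columns grow to the right and rows downward; lengths in m; the calibration is good to about 2 mm. A picture is of the moment at which its call begins. There is no depth.
- r.hand_in(): hands the job in, once; it reports no verdict.
The state is a dict: "clock": time; "joints": joint angles; "qvel": joint speeds; "tau": joint torques, N m; "tcp_pos": TCP position; "orientation": TCP orientation; "contact_force": force on the tool from outside, world axes, zero at the start; "moment": the same for the moment, N m; "grip_width": finger opening in m.
Only numpy, scipy, OpenCV 4.12 (cv2) and the standard library are available. Lean on these libraries where they do the work, as an engineer would, in place of code of your own. Each camera call takes 0.05 s, during which the arm holds its last target.

## Working session

There is one attempt and no reset: what is moved stays moved. The work goes in short steps, Python scripts to look and compute and a tool call to move; the robot and the scene stay as the last step left them, time stands still between calls to the robot, and variables do not carry over. Pictures are saved under pics/ and viewed, and the job is handed in when it is done.

Besides the shell and the picture viewer there is one more tool, called after "Emit:" by a JSON object that holds its "api" and its "payload", one argument or row to a line. send_rows: Moves the arm, as the interface text tells. Its arguments: {"type":"object","properties":{"moves":{"type":"array"},"hand":{"type":"number"},"newtons":{"type":"number"}},"required":["moves"]}

```bash
mkdir -p pics
python3 - <<'E'
from bench import r
import cv2
o=r.get_obs();print(o, r.grasp_offset)
for n in("side","top"):
    f=r.grab_frame(n);cv2.imwrite(f"pics/{n}0.png",f["img"][:,:,::-1]);print(n,f["mtx"],f["D"],f["world_to_cam"])
    import pickle;pickle.dump(f,open(f"{n}0.pkl","wb"))
E
```

```text
{'clock': 0.0, 'joints': array([-1.28909568,  0.47777778,  0.02235619,  1.55644969, -0.01147534,
        1.10932082, -0.08310362]), 'qvel': array([-0.00081208,  0.0008304 ,  0.00146516,  0.00133802,  0.00046648,
        0.00075421,  0.0008843 ]), 'tau': array([-1.27893032e-03, -5.96455586e+01,  1.60751291e+00, -2.81197983e+01,
        1.23906977e-02,  9.46240383e-03,  1.61713587e-05]), 'tcp_pos': array([0.25630639, 0.62380061, 0.23034177]), 'orientation': array([-6.08368975e-01, -3.08192888e+00,  2.85440801e-03]), 'contact_force': array([-0.08597125, -0.56325253, -0.06128837]), 'moment': array([ 0.01815166, -0.02838027, -0.02437106]), 'grip_width': 0.0854599078761728} 0.0187
side [[404.53845894   0.         321.45522143]
 [  0.         404.53845894 193.13804984]
 [  0.           0.           1.        ]] [-0.02981902  0.          0.          0.          0.        ] [[ 0.88596356 -0.46313497 -0.02397029 -0.53163795]
 [ 0.29543725  0.52381124  0.79896096 -0.2359407 ]
 [-0.35747085 -0.71493201  0.60090499 -0.73101993]
 [ 0.          0.          0.          1.        ]]
top [[505.70315564   0.         316.56619111]
 [  0.         505.70315564 203.52038338]
 [  0.           0.           1.        ]] [-0.1598247  0.         0.         0.         0.       ] [[ 0.02528292 -0.99962341  0.01066802 -0.01786614]
 [ 0.99513278  0.0261832   0.09500099 -0.59109856]
 [-0.09524454  0.00821419  0.99542001 -1.18673671]
 [ 0.          0.          0.          1.        ]]
```

View pics/side0.png

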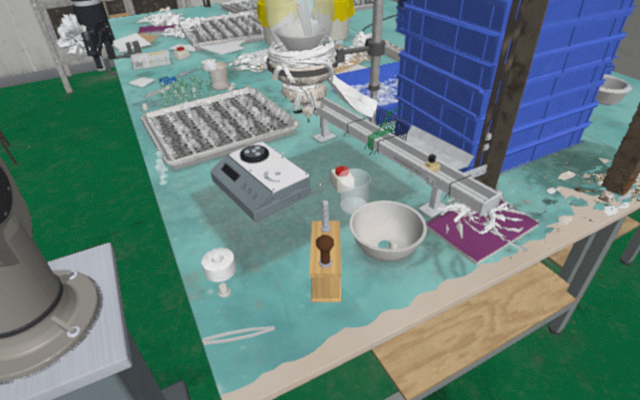

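View pics/top0.png

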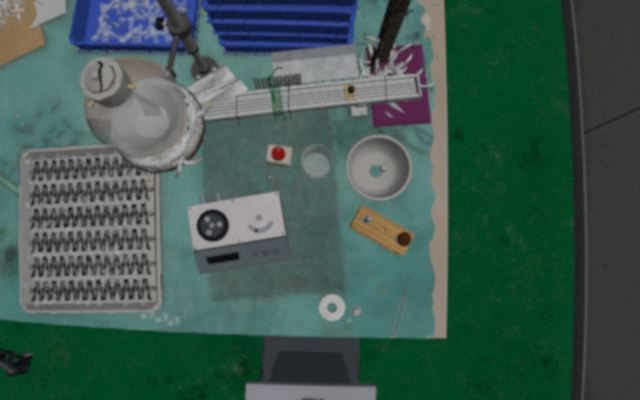

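Top view: the stand is at about (382,230) with the stylus at (368,219) and the plug setter at (404,239). The controller is at (240,230), with the slot near (262,222). I'll zoom in next.

Run:
```python
import cv2
t=cv2.imread("pics/top0.png");s=cv2.imread("pics/side0.png")
a=cv2.resize(t[185:255,225:300],None,fx=8,fy=8,interpolation=cv2.INTER_CUBIC)
b=cv2.resize(t[195:265,335:425],None,fx=8,fy=8,interpolation=cv2.INTER_CUBIC)
c=cv2.resize(s[130:220,205:315],None,fx=7,fy=6.5,interpolation=cv2.INTER_CUBIC)
d=cv2.resize(s[190:305,295:360],None,fx=5,fy=5,interpolation=cv2.INTER_CUBIC)
for n,i in zip("abcd",(a,b,c,d)):cv2.imwrite(f"pics/z{n}.png",i)
```

```text
(no output)
```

View pics/za.png

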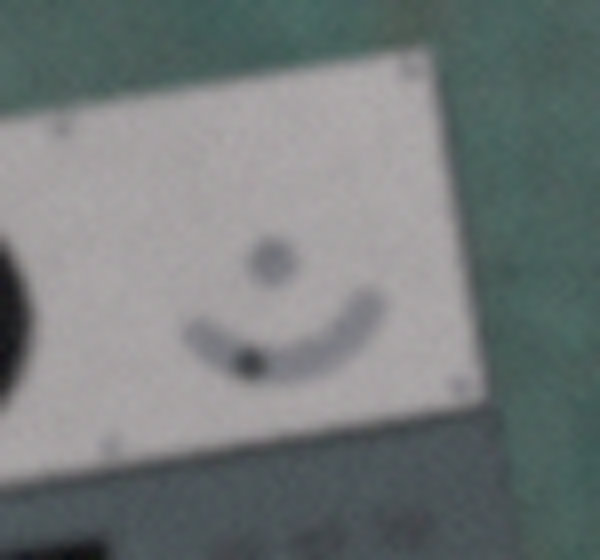

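View pics/zb.png

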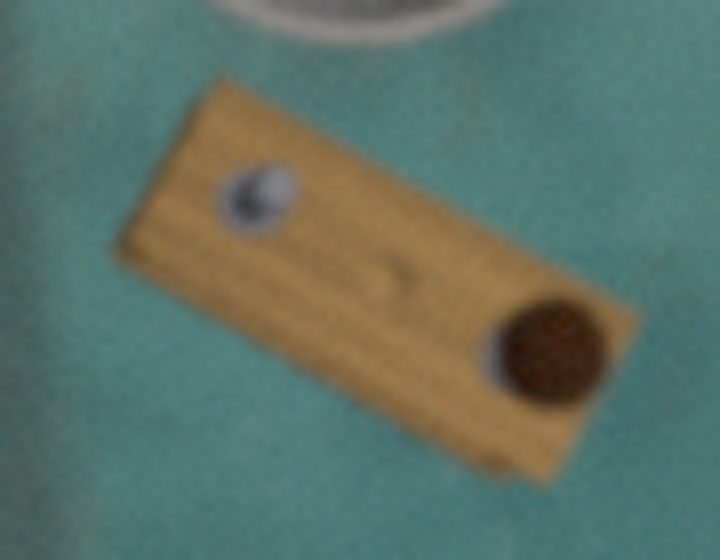

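View pics/zc.png

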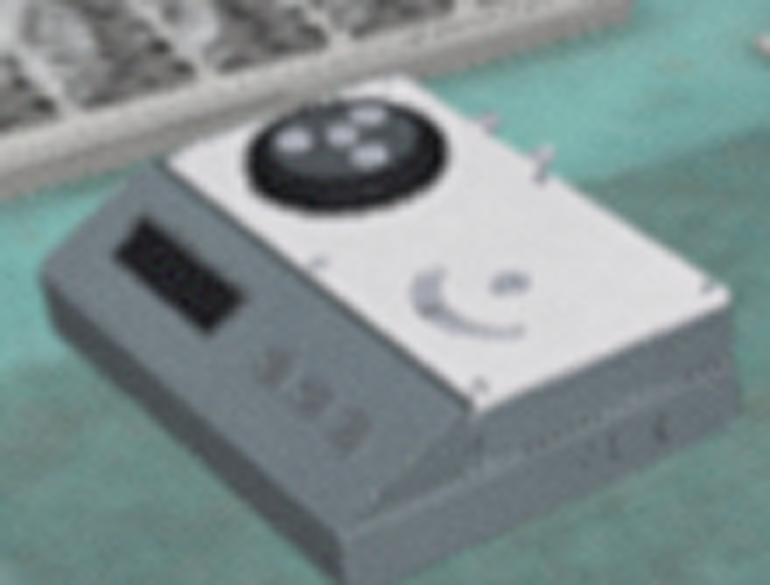

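View pics/zd.png

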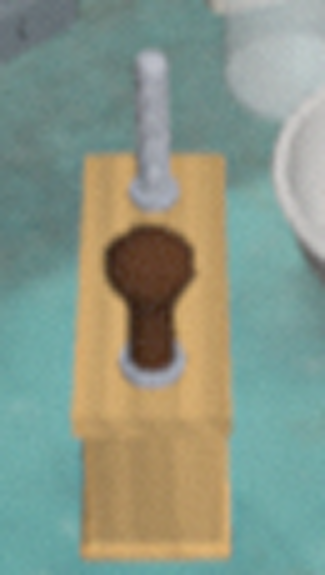

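```bash
cat > h.py <<'E'
import pickle,cv2,numpy as np
F={n:pickle.load(open(f"{n}0.pkl","rb")) for n in("side","top")}
def ray(n,uv,f=None):
    f=f or F[n]
    p=cv2.undistortPoints(np.array([[uv]],float),f["mtx"],f["D"])[0,0]
    W=f["world_to_cam"];R=W[:3,:3];c=-R.T@W[:3,3]
    return c,R.T@np.array([p[0],-p[1],-1.])
def atz(n,uv,z,f=None):
    c,d=ray(n,uv,f);return c+d*(z-c[2])/d[2]
def proj(n,P,f=None):
    f=f or F[n];W=f["world_to_cam"];q=(W[:3,:3]@np.asarray(P,float).T).T+W[:3,3]
    q=q*[1,-1,-1]
    return cv2.projectPoints(q.reshape(-1,1,3),np.zeros(3),np.zeros(3),f["mtx"],f["D"])[0][:,0]
def tri(us,ut):
    A=[];b=[]
    for n,u in(("side",us),("top",ut)):
        c,d=ray(n,u);d/=np.linalg.norm(d);M=np.eye(3)-np.outer(d,d);A.append(M);b.append(M@c)
    x=np.linalg.lstsq(np.vstack(A),np.hstack(b),rcond=None)[0];return x
def px(U,V,sx,sy,ox,oy):return((U+.5)/sx-.5+ox,(V+.5)/sy-.5+oy)
A=lambda U,V:px(U,V,8,8,225,185)
B=lambda U,V:px(U,V,8,8,335,195)
C=lambda U,V:px(U,V,7,6.5,205,130)
D=lambda U,V:px(U,V,5,5,295,190)
E
python3 - <<'E'
from h import *
z=.066
for k,v in dict(pivot=(271,262),start=(199,334),end=(368,303),hole=(250,362),cFR=(490,400),cBR=(430,48)).items():
    print(k,A(*v),atz("top",A(*v),z))
for k,v in dict(pivot=(510,284),start=(433,278),end=(512,330),hole=(426,298),cFR=(475,408),cBR=(730,297)).items():
    print(k,C(*v),atz("side",C(*v),z))
print("sty top",atz("top",B(281,184),.15),atz("side",D(151,62),.15),"tri",tri(D(151,62),B(281,184)))
print("sty collar",atz("top",B(250,203),.085),atz("side",D(154,188),.085))
print("plug top",atz("top",B(552,352),.137), "plug collar",atz("side",D(152,365),.08))
for p in((225,78),(118,252),(548,485),(640,318)):print("stand",atz("top",B(*p),.08))
E
```

```text
pivot (258.4375, 217.3125) [0.5520106  0.13192484 0.066     ]
start (249.4375, 226.3125) [0.53051313 0.15215256 0.066     ]
end (270.5625, 222.4375) [0.5408574  0.10330653 0.066     ]
hole (255.8125, 229.8125) [0.522803   0.13702083 0.066     ]
cFR (285.8125, 234.5625) [0.51370369 0.06705282 0.066     ]
cBR (278.3125, 190.5625) [0.61576912 0.08771307 0.066     ]
pivot (277.42857142857144, 173.26923076923077) [0.54999583 0.13168247 0.066     ]
start (266.42857142857144, 172.34615384615384) [0.52807248 0.14877801 0.066     ]
end (277.7142857142857, 180.34615384615384) [0.53903403 0.10359947 0.066     ]
hole (265.42857142857144, 175.4230769230769) [0.52107783 0.13750621 0.066     ]
cFR (272.42857142857144, 192.34615384615384) [0.51011341 0.06549217 0.066     ]
cBR (308.8571428571429, 175.26923076923077) [0.61271931 0.08614964 0.066     ]
sty top [ 0.55225272 -0.1171669   0.15      ] [ 0.54876971 -0.11931555  0.15      ] tri [ 0.55130536 -0.11696967  0.14765658]
sty collar [ 0.55115993 -0.11579026  0.085     ] [ 0.54998319 -0.1169086   0.085     ]
plug top [ 0.50896004 -0.19397586  0.137     ] plug collar [ 0.50725214 -0.19541455  0.08      ]
stand [ 0.5873726  -0.10849869  0.08      ]
stand [ 0.53645983 -0.07859314  0.08      ]
stand [ 0.47249066 -0.20376418  0.08      ]
stand [ 0.5210329  -0.22995623  0.08      ]
```

Both cameras agree within about 2–3 mm. The pivot–end distance comes out at 30.4 mm against the nominal 30. Next I'll work out the approach.

```bash
cat > g.py <<'E'
import numpy as np
from scipy.spatial.transform import Rotation as R
from bench import r
def plan(P,yaw=None):
    o=r.get_obs();M=R.from_rotvec(o["orientation"]).as_matrix();p=o["tcp_pos"]
    y=np.degrees(np.arctan2(M[1,1],M[0,1]))
    s=M.T@(np.array(P)-p)*1000
    t=None if yaw is None else (-(yaw-y)+180)%360-180
    print("t",round(o["clock"],2),"tcp",p.round(4),"yawY",y.round(1),"tilt",np.degrees(np.arccos(-M[2,2])).round(2),"F",o["contact_force"].round(2),"w",round(o["grip_width"],4),"| shift mm",s.round(1),"turn",t)
E
python3 -c "
from g import *
plan([.5505,-.1165,.215],-50)"
```

```text
t 0.1 tcp [0.2563 0.6239 0.2304] yawY 67.7 tilt 0.09 F [ 0.94  0.56 -0.17] w 0.0854 | shift mm [-553.5 -573.1   16.4] turn 117.66853911251195
```

Emit:
{"api": "send_rows", "payload": {
  "moves": [-70,-72,0,14,-140,-144,0,28,-208,-215,0,42,-277,-287,5,56,-346,-358,10,70,-415,-430,15,84,-484,-500,16,98,-553,-573,16,112],
  "hand": 0.3
}}

```text
clock: 1.1
tcp_pos: [0.4414, 0.158, 0.2218]
orientation: [-2.551, -1.833, -0.0]
contact_force: [0.8, 0.6, 0.1]
grip_width: 0.0598
```

```bash
python3 -c "
from g import *
plan([.5505,-.1165,.20],-50)"
```

```text
t 1.1 tcp [0.4414 0.158  0.2218] yawY -18.6 tilt 0.02 F [0.83 0.59 0.07] w 0.0598 | shift mm [-225.3  191.    21.7] turn 31.388605996883882
```

Emit:
{"api": "send_rows", "payload": {
  "moves": [-45,38,4,8,-90,76,8,16,-135,115,12,24,-180,153,14,31,-225,191,14,31,-225,191,14,31,-225,191,14,31,-225,191,14,31]
}}

```text
clock: 2.1
tcp_pos: [0.5517, -0.1118, 0.2076]
orientation: [-2.943, -1.096, 0.001]
contact_force: [-0.3, 0.4, -0.4]
grip_width: 0.0596
```

```bash
python3 -c "
from g import *
plan([.5505,-.1165,.1013],-50)
import cv2
for n in('side','top'):
    f=r.grab_frame(n);i=f['img'][:,:,::-1]
    i=i[130:310,240:400] if n=='side' else i[160:270,310:430]
    cv2.imwrite(f'pics/{n}1.png',cv2.resize(i,None,fx=3.3,fy=3.3,interpolation=2))"
```

```text
t 2.1 tcp [ 0.5517 -0.1118  0.2076] yawY -49.1 tilt 0.07 F [-0.31  0.41 -0.38] w 0.0596 | shift mm [ -4.    2.9 106.3] turn 0.8633289391256085
```

View pics/side1.png

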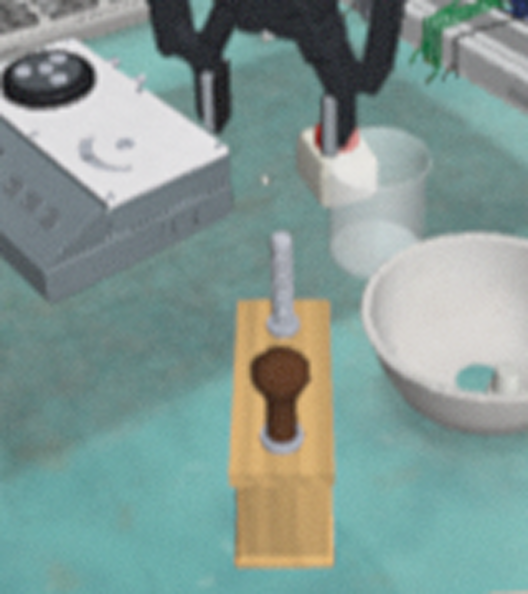

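View pics/top1.png

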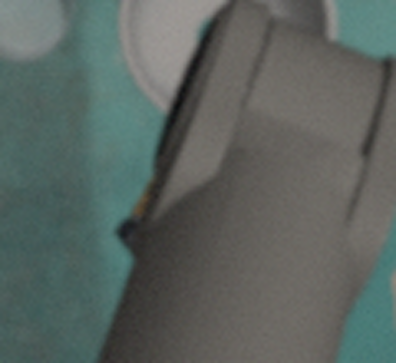

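```bash
python3 -c "
from g import *
plan([.5505,-.1165,.1013],-50)"
```

```text
t 2.2 tcp [ 0.5519 -0.112   0.2078] yawY -49.1 tilt 0.05 F [-0.3   0.84 -1.13] w 0.06 | shift mm [ -4.1   2.6 106.5] turn 0.8685229699981676
```

The side view shows the open fingers (columns 212 and 330 of the crop) straddling the stylus at column 283. I'll descend and grip.

Emit:
{"api": "send_rows", "payload": {
  "moves": [-4,3,20,0,-4,3,45,0,-4,3,70,0,-4,3,90,0,-4,3,104,0,-4,3,106,0,-4,3,106,0]
}}

```text
clock: 3.08
tcp_pos: [0.5513, -0.1185, 0.1024]
orientation: [2.945, 1.093, 0.001]
contact_force: [0.2, 0.1, 0.5]
grip_width: 0.0597
```

Emit:
{"api": "send_rows", "payload": {
  "moves": [0,0,0,0,0,0,0,0,0,0,0,0,0,0,0,0,0,0,0,0,0,0,0,0],
  "hand": 1,
  "newtons": 70
}}

```text
clock: 3.82
tcp_pos: [0.5512, -0.1185, 0.1022]
orientation: [-2.945, -1.093, -0.001]
contact_force: [-0.9, 0.7, 6.2]
grip_width: 0.0112
```

```bash
python3 -c "
from g import *
plan([.5505,-.1165,.1013],-50)
import cv2
for n in('side',):
    f=r.grab_frame(n);i=f['img'][:,:,::-1]
    i=i[130:310,240:400] if n=='side' else i[160:270,310:430]
    cv2.imwrite(f'pics/{n}2.png',cv2.resize(i,None,fx=3.3,fy=3.3,interpolation=2))"
```

```text
t 3.83 tcp [ 0.5512 -0.1185  0.1022] yawY -49.3 tilt 0.03 F [-0.89  0.69  6.23] w 0.0112 | shift mm [ 0.8 -2.   0.9] turn 0.7195551814502892
```

View pics/side2.png

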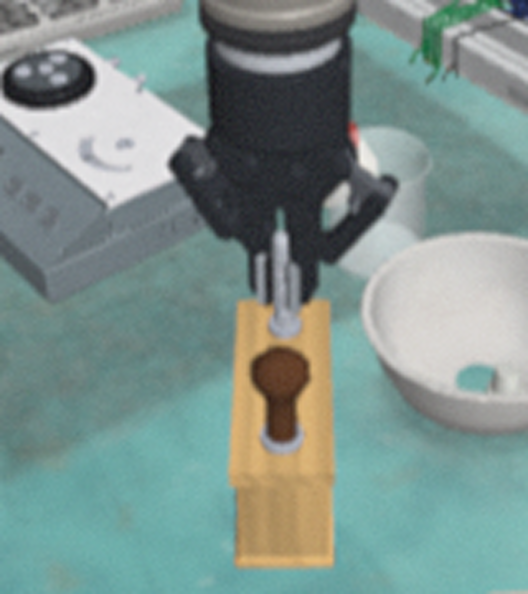

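Emit:
{"api": "send_rows", "payload": {
  "moves": [0,0,-8,0,0,0,-20,0,0,0,-40,0,0,0,-60,0,0,0,-80,0,0,0,-88,0,0,0,-90,0,0,0,-90,0]
}}

```text
clock: 4.88
tcp_pos: [0.5506, -0.1184, 0.1914]
orientation: [-2.945, -1.093, 0.001]
contact_force: [0.4, -0.2, -0.9]
grip_width: 0.0114
```

```bash
python3 -c "
from g import *
plan([.5,.137,.185],-61)
import cv2
f=r.grab_frame('side');i=f['img'][:,:,::-1]
i=i[90:270,240:400] 
cv2.imwrite(f'pics/side3.png',cv2.resize(i,None,fx=3.3,fy=3.3,interpolation=2))"
```

```text
t 4.88 tcp [ 0.5506 -0.1184  0.1914] yawY -49.3 tilt 0.04 F [ 0.38 -0.24 -0.89] w 0.0114 | shift mm [ 128.3 -226.5    6.5] turn 11.727419462097032
```

View pics/side3.png

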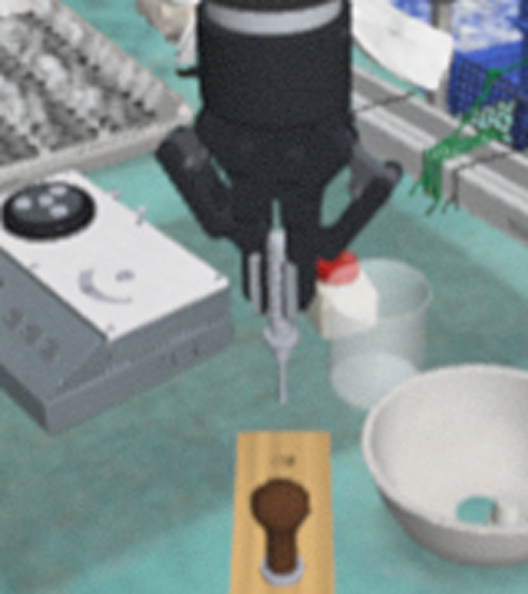

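Held and clear: in the crop the tip is at (283,403), above the emptied hole at (283,460). Next I'll go over the shutter hole.

```bash
python3 -c "
from g import *
plan([.522,.137,.175],-61)"
```

```text
t 4.92 tcp [ 0.5505 -0.1184  0.1912] yawY -49.3 tilt 0.07 F [ 0.66 -0.03 -0.63] w 0.0112 | shift mm [ 145.1 -212.1   16.3] turn 11.727278478302736
```

Emit:
{"api": "send_rows", "payload": {
  "moves": [15,-22,0,3,40,-58,0,6,65,-95,0,9,92,-134,0,12,118,-172,0,12,136,-199,0,12,145,-212,4,12,145,-212,16,12]
}}

```text
clock: 5.92
tcp_pos: [0.5227, 0.1372, 0.1753]
orientation: [3.043, 0.782, 0.001]
contact_force: [0.6, -0.7, -0.7]
grip_width: 0.0116
```

Emit:
{"api": "send_rows", "payload": {
  "moves": [0,0,0,0,0,0,0,0,0,0,0,0]
}}

```text
clock: 6.3
tcp_pos: [0.5229, 0.1358, 0.1761]
orientation: [3.044, 0.777, 0.001]
contact_force: [-0.6, -0.6, 0.3]
grip_width: 0.0111
```

```bash
python3 -c "
from g import *
import pickle
plan([.522,.137,.152],-61)
import cv2
for n in('side','top'):
    f=r.grab_frame(n);i=f['img'][:,:,::-1];pickle.dump(f,open(n+'4.pkl','wb'))
    i=i[100:220,200:330] if n=='side' else i[160:270,200:320]
    cv2.imwrite(f'pics/{n}4.png',cv2.resize(i,None,fx=5,fy=5,interpolation=2))
o=r.get_obs();pickle.dump(o,open('o4.pkl','wb'));print(o['tcp_pos'])
"
```

```text
t 6.3 tcp [0.5229 0.1358 0.1761] yawY -61.4 tilt 0.03 F [-0.57 -0.61  0.27] w 0.0111 | shift mm [-0.2 -1.5 24.1] turn -0.376352791402752
[0.5227876  0.13625174 0.17612935]
```

View pics/side4.png

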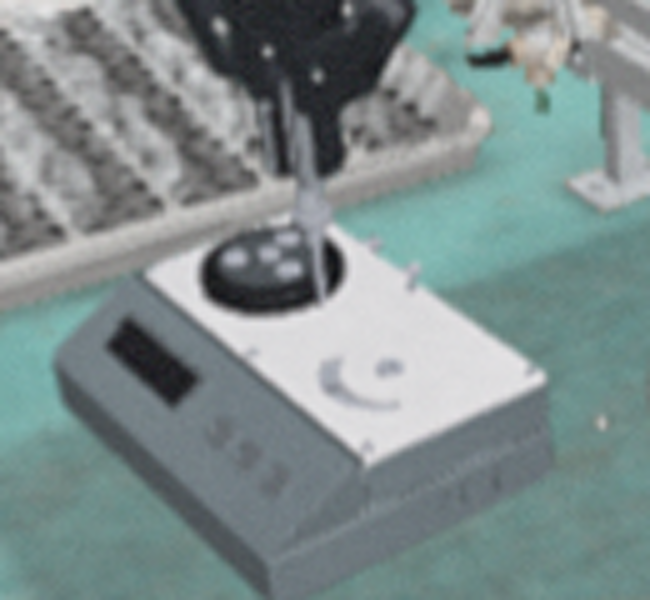

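View pics/top4.png

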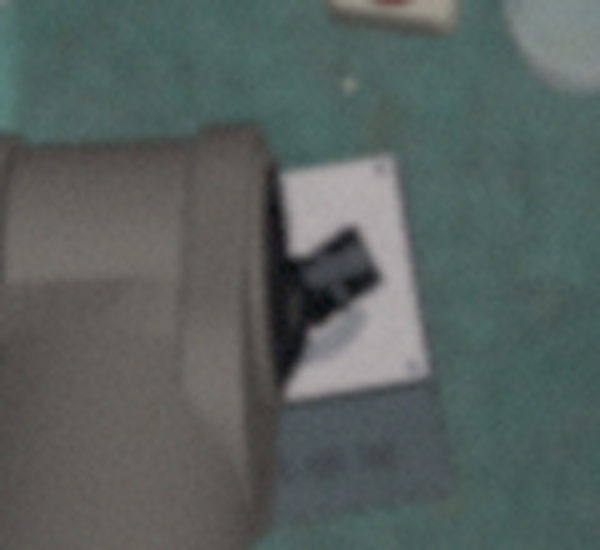

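```bash
cat > fit.py <<'E'
from h import *
from scipy.optimize import least_squares
from scipy.spatial.transform import Rotation as R
def model(p,o,hs):
    M=R.from_rotvec(o["orientation"]).as_matrix()
    d,th,L=p   # offset along tool x at grasp point, tilt, tip dist below grasp
    g=o["tcp_pos"]-M[:,2]*.0187+M[:,0]*d
    ax=-M[:,2]*np.cos(th)+M[:,0]*np.sin(th)  # up
    return g+np.outer(np.array(hs)-L,ax)
def fit(o,f,hs,uv,prior=None,verbose=True,bias=(0,0)):
    uv=np.array(uv)
    def res(p):
        e=(proj("side",model(p,o,hs),f)+bias-uv).ravel()
        return np.r_[e,(p[0])/.003*.3,p[1]/.3*.3,(p[2]-.085)/.003*.3]
    s=least_squares(res,[0,0,.085],x_scale=[.001,.01,.001]);return s.x,res(s.x)
E
python3 - <<'E'
from fit import *
f=pickle.load(open("side4.pkl","rb"));o=pickle.load(open("o4.pkl","rb"))
S=lambda U,V:px(U,V,5,5,200,100)
uv=[S(288,80),S(312,213),S(321,299)]
hs=[.115,.0475,0]
p,e=fit(o,f,hs,uv);print(p,e.round(2));print(model(p,o,hs).round(4))
print("vert",((proj("side",model([0,0,.0859],o,hs),f)-[200,100])*5).round(0))
# bias of camera: hole, pivot in crop
from h import proj
for P in([.551,.1318,.066],[.522,.1373,.066],[.540,.1035,.066]):print((proj("side",[P],f)-[200,100])*5)
E
```

```text
[-0.00282461 -0.03297528  0.08361023] [ 0.18 -0.11 -0.47 -0.02  0.44  0.17 -0.28 -0.03 -0.14]
[[0.5194 0.1344 0.2262]
 [0.5214 0.1355 0.1587]
 [0.5228 0.1362 0.1113]]
vert [[293.  79.]
 [311. 214.]
 [322. 302.]]
[[388.95972527 365.65331545]]
[[329.08275661 376.79074703]]
[[390.53545992 401.25654047]]
```

```bash
python3 -c "
from g import *
plan([.522,.1373,.142],-61)"
```

```text
t 6.4 tcp [0.5228 0.1363 0.1761] yawY -61.3 tilt 0.03 F [-0.66  0.08 -1.23] w 0.0112 | shift mm [-0.2 -1.3 34.1] turn -0.3311212367010796
```

Emit:
{"api": "send_rows", "payload": {
  "moves": [0,-1,10,0,0,-1,20,0,0,-1,30,0,0,-1,34,0,0,-1,34,0]
}}

```text
clock: 7.02
tcp_pos: [0.5218, 0.1375, 0.1415]
orientation: [3.043, 0.779, -0.001]
contact_force: [0.5, 0.0, -0.7]
grip_width: 0.0107
```

```bash
python3 -c "
from g import *
import pickle
import cv2
f=r.grab_frame('side');i=f['img'][:,:,::-1];pickle.dump(f,open('side5.pkl','wb'))
i=i[110:200,225:315]
cv2.imwrite(f'pics/side5.png',cv2.resize(i,None,fx=6.5,fy=6.5,interpolation=2))
plan([.522,.1373,.142],-61)
o=r.get_obs();pickle.dump(o,open('o5.pkl','wb'))
"
```

```text
t 7.08 tcp [0.5221 0.1375 0.1418] yawY -61.3 tilt 0.01 F [-0.49  0.19  0.32] w 0.0117 | shift mm [-0.2  0.1 -0.2] turn -0.28568408529824296
```

View pics/side5.png

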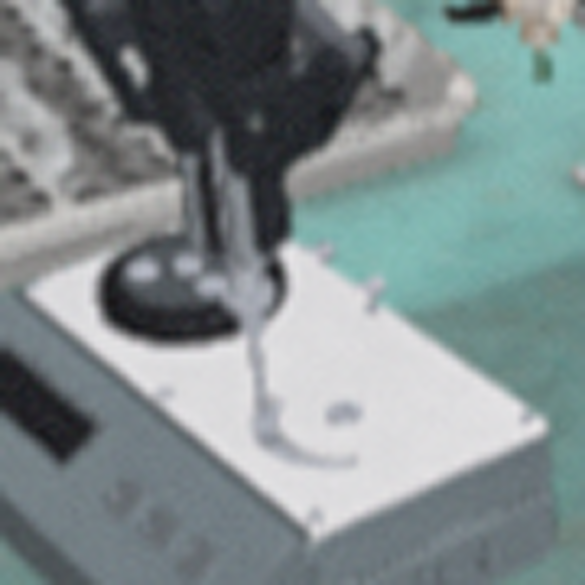

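Run:
```python
from fit import *
f=pickle.load(open("side5.pkl","rb"));o=pickle.load(open("o5.pkl","rb"))
i=f["img"][160:190,250:285,::-1];i0=F["side"]["img"][160:190,250:285,::-1]
cv2.imwrite("pics/s5z.png",cv2.resize(np.hstack([i,i0]),None,fx=11,fy=15,interpolation=2))
tip=model([-.0028,-.033,.0836],o,[0,.0,.033]);print(tip,proj("side",tip,f),proj("side",model([0,0,.0859],o,[0,.033]),f))
```

```text
[[0.52205833 0.13748544 0.07695546]
 [0.52205833 0.13748544 0.07695546]
 [0.52110529 0.1369683  0.10993764]] [[265.32598001 171.54405744]
 [265.32598001 171.54405744]
 [263.52640177 160.09356378]] [[265.44158821 172.34718389]
 [263.94594574 160.71238068]]
```

View pics/s5z.png

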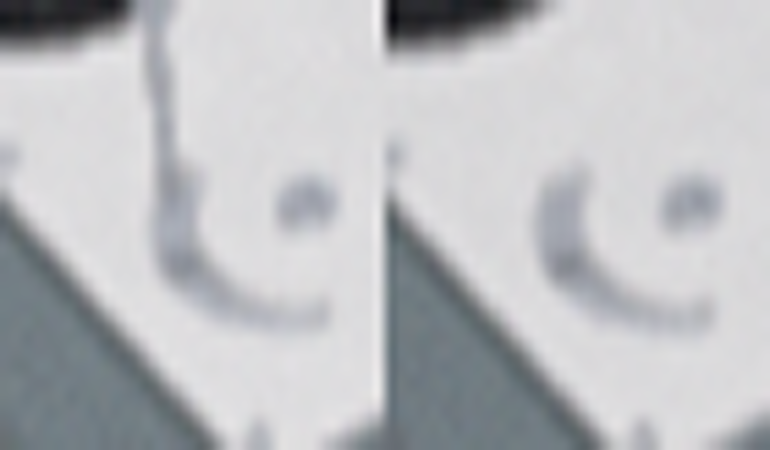

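Run:
```python
from fit import *
for z in(.066,.0615,.0555):
    print(z,atz("top",A(250,362),z),atz("side",(266.5,177),z))
# template refinement: pivot consistency
for th in (137.7,247.7,165,170,175):
    P=np.array([.551+.03*np.cos(np.radians(th)),.1318+.03*np.sin(np.radians(th)),.0615]);print(th,P.round(4),proj("side",[P]),proj("top",[P]), (proj("top",[P])-[225,185])*8+3.5)
# side pixel of darkest spots in slot
g=cv2.cvtColor(F["side"]["img"],cv2.COLOR_RGB2GRAY).astype(int);print(g[170:184,260:284])
g=cv2.cvtColor(F["top"]["img"],cv2.COLOR_RGB2GRAY).astype(int);print(g[220:236,246:276])
```

```text
0.066 [0.522803   0.13702083 0.066     ] [0.52088257 0.12992857 0.066     ]
0.0615 [0.52298413 0.1375188  0.0615    ] [0.52286181 0.13628215 0.0615    ]
0.0555 [0.52322563 0.13818277 0.0555    ] [0.52550079 0.14475359 0.0555    ]
137.7 [0.5288 0.152  0.0615] [[266.4245955 173.1471358]] [[249.71486349 227.1408737 ]] [[201.21890793 340.62698958]]
247.7 [0.5396 0.104  0.0615] [[278.03658745 181.73111182]] [[270.38359121 223.07243839]] [[366.56872964 308.07950711]]
165 [0.522  0.1396 0.0615] [[265.68223228 176.42730891]] [[254.92310796 230.20088838]] [[242.88486366 365.10710708]]
170 [0.5215 0.137  0.0615] [[265.84777826 177.01472513]] [[256.00773914 230.47450045]] [[251.56191312 367.2960036 ]]
175 [0.5211 0.1344 0.0615] [[266.10696239 177.58648741]] [[257.11296944 230.65207813]] [[260.40375555 368.71662503]]
[[216 218 217 217 218 217 213 207 212 216 216 214 217 214 216 217 217 218
  216 216 216 217 218 217]
 [218 218 216 216 210 202 199 192 197 214 216 214 216 215 215 214 206 203
  200 207 211 216 217 217]
 [218 217 217 215 191 182 177 178 194 212 217 215 214 215 213 199 182 173
  169 1
[... 2432 characters left out ...]
105 123 125 125 124 127
  126 132 136 143 153 162 164 164 166 164 164 166]
 [165 164 164 163 158 152 143 129 109  87  80  89 110 123 128 128 128 131
  136 140 148 154 160 164 166 164 166 164 167 166]
 [163 163 166 165 161 161 159 148 137 123 113 121 129 134 133 139 141 146
  151 154 159 162 164 163 166 163 165 165 166 166]
 [162 164 165 162 162 160 164 158 156 150 147 146 151 151 153 152 157 159
  161 163 167 165 165 165 164 165 163 164 164 167]
 [164 163 163 162 163 165 164 162 161 160 158 159 160 161 163 162 163 167
  167 165 169 164 161 165 165 165 163 163 165 165]
 [162 164 164 162 162 163 161 161 163 164 164 163 163 165 166 165 165 166
  165 164 165 164 165 163 164 165 159 160 162 161]]
```

Emit:
{"api": "send_rows", "payload": {
  "moves": [0,0,4,0,0,0,8,0,0,0,10,0,0,0,12,0]
}}

```text
clock: 7.58
tcp_pos: [0.522, 0.1376, 0.1297]
orientation: [-3.043, -0.779, -0.0]
contact_force: [-0.5, -1.0, -0.7]
grip_width: 0.0113
```

Emit:
{"api": "send_rows", "payload": {
  "moves": [0,0,1,0,0,0,2,0,0,0,3,0,0,0,3,0]
}}

```text
clock: 8.07
tcp_pos: [0.522, 0.1376, 0.1268]
orientation: [-3.043, -0.779, 0.0]
contact_force: [-0.6, 0.3, -0.5]
grip_width: 0.0113
```

Emit:
{"api": "send_rows", "payload": {
  "moves": [0,0,1,0,0,0,2,0,0,0,3,0,0,0,3,0]
}}

```text
clock: 8.57
tcp_pos: [0.5219, 0.1376, 0.1238]
orientation: [3.043, 0.779, -0.0]
contact_force: [-0.5, 0.3, 0.0]
grip_width: 0.011
```

Run:
```python
from g import *
import pickle,cv2,numpy as np
f=r.grab_frame('side');pickle.dump(f,open('side6.pkl','wb'))
i=f['img'][150:190,245:290,::-1];i0=pickle.load(open("side0.pkl","rb"))["img"][150:190,245:290,::-1]
cv2.imwrite("pics/s6z.png",cv2.resize(np.hstack([i,i0]),None,fx=8.5,fy=12,interpolation=2))
plan([.522,.1373,.122],-61)
```

```text
t 8.62 tcp [0.522  0.1376 0.1238] yawY -61.3 tilt 0.01 F [ 0.25  0.49 -0.87] w 0.0113 | shift mm [-0.1  0.3  1.8] turn -0.2808419383778187
```

View pics/s6z.png

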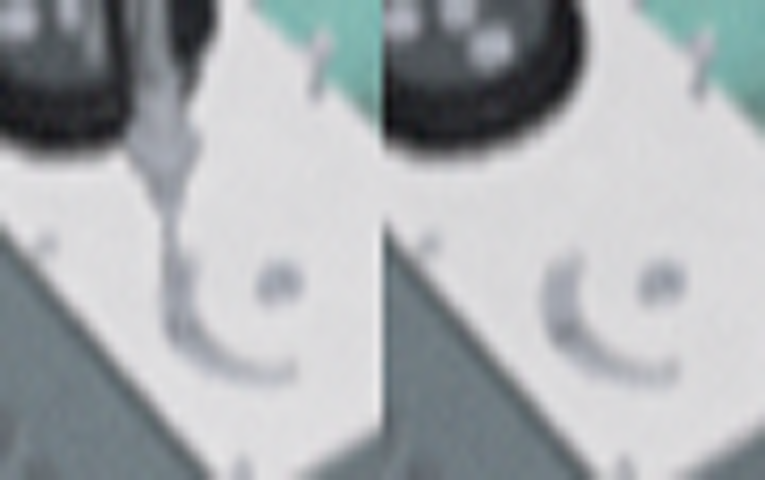

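No contact force, with the tip roughly 7–9 mm below deck level, so it is in the hole. Next I'll work out the arc.

```bash
cat > arc.py <<'E'
from g import *
def arc(angs,piv=(.551,.1318),rad=.030,off=(0,0)):
    o=r.get_obs();M=R.from_rotvec(o["orientation"]).as_matrix();p=o["tcp_pos"]
    d=p[:2]+off-np.array(piv);print("now ang",np.degrees(np.arctan2(d[1],d[0]))%360,"r",np.hypot(*d),"F",o["contact_force"].round(2),p)
    for a in angs:
        q=np.array([piv[0]+rad*np.cos(np.radians(a)),piv[1]+rad*np.sin(np.radians(a)),p[2]])-np.r_[off,0]
        print(a,(M.T@(q-p)*1000).round(1)[:2])
E
python3 -c "
from arc import *
arc(range(174,252,6))"
```

```text
now ang 168.69420245166765 r 0.029578776870612333 F [ 0.25  0.49 -0.87] [0.5219952  0.13759878 0.12382923]
174 [-2.   1.9]
180 [-3.7  4.6]
186 [-5.   7.4]
192 [-6.1 10.4]
198 [-6.8 13.4]
204 [-7.2 16.6]
210 [-7.3 19.7]
216 [-7.1 22.8]
222 [-6.5 25.9]
228 [-5.7 28.9]
234 [-4.5 31.8]
240 [-3.  34.6]
246 [-1.2 37.2]
```

Emit:
{"api": "send_rows", "payload": {
  "moves": [-2,2,0,0,-3.7,4.6,0,0,-5,7.4,0,0,-6.1,10.4,0,0,-6.1,10.4,0,0]
}}

```text
clock: 9.25
tcp_pos: [0.5217, 0.1251, 0.1239]
orientation: [3.043, 0.778, -0.0]
contact_force: [-0.2, 0.6, -0.7]
grip_width: 0.0111
```

Run:
```python
from arc import *
import pickle,cv2
f=r.grab_frame('side')
i=f['img'][150:190,245:290,::-1];i0=pickle.load(open("side0.pkl","rb"))["img"][150:190,245:290,::-1]
cv2.imwrite("pics/s7z.png",cv2.resize(np.hstack([i,i0]),None,fx=8.5,fy=12,interpolation=2))
arc(range(198,258,6))
```

```text
now ang 192.78553279726157 r 0.030017599173176274 F [ 0.01  0.75 -0.96] [0.52172668 0.12515704 0.12387881]
198 [-0.6  2.7]
204 [-1.   5.8]
210 [-1.1  8.9]
216 [-0.9 12. ]
222 [-0.3 15.1]
228 [ 0.6 18.1]
234 [ 1.7 21.1]
240 [ 3.2 23.8]
246 [ 5.  26.4]
252 [ 7.  28.8]
```

View pics/s7z.png

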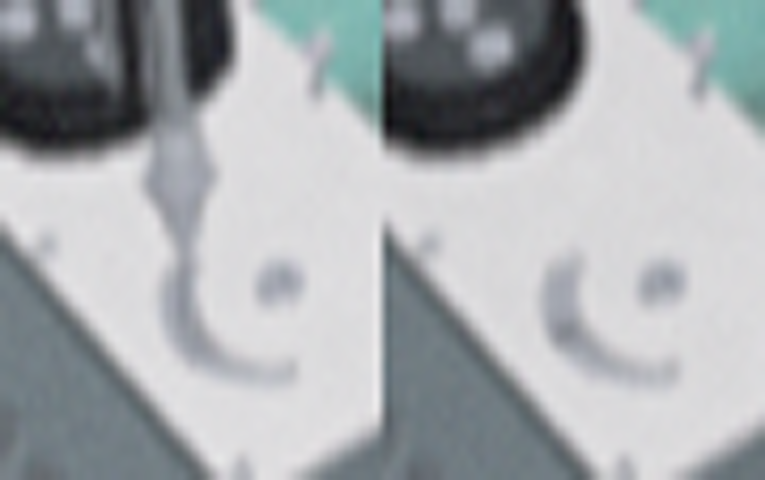

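The dark hole spot has left its old place at (565,335) and moved along with the stylus. Continuing.

Emit:
{"api": "send_rows", "payload": {
  "moves": [-0.6,2.7,0,0,-1,5.8,0,0,-1.1,8.9,0,0,-0.9,12,0,0,-0.3,15.1,0,0,0.6,18.1,0,0,0.6,18.1,0,0]
}}

```text
clock: 10.18
tcp_pos: [0.5312, 0.1095, 0.1239]
orientation: [3.043, 0.778, 0.0]
contact_force: [-0.4, 0.6, -0.1]
grip_width: 0.0112
```

Run:
```python
from arc import *
import pickle,cv2
f=r.grab_frame('side')
i=f['img'][150:190,245:290,::-1];i0=pickle.load(open("side0.pkl","rb"))["img"][150:190,245:290,::-1]
cv2.imwrite("pics/s8z.png",cv2.resize(np.hstack([i,i0]),None,fx=8.5,fy=12,interpolation=2))
arc(range(228,258,3))
```

```text
now ang 228.34327452164644 r 0.02977779435974761 F [ 0.26  0.13 -0.85] [0.53120771 0.10955181 0.12389209]
228 [-0.3 -0.1]
231 [0.3 1.4]
234 [0.9 2.8]
237 [1.6 4.2]
240 [2.4 5.6]
243 [3.3 6.9]
246 [4.2 8.2]
249 [5.2 9.4]
252 [ 6.2 10.6]
255 [ 7.3 11.7]
```

View pics/s8z.png

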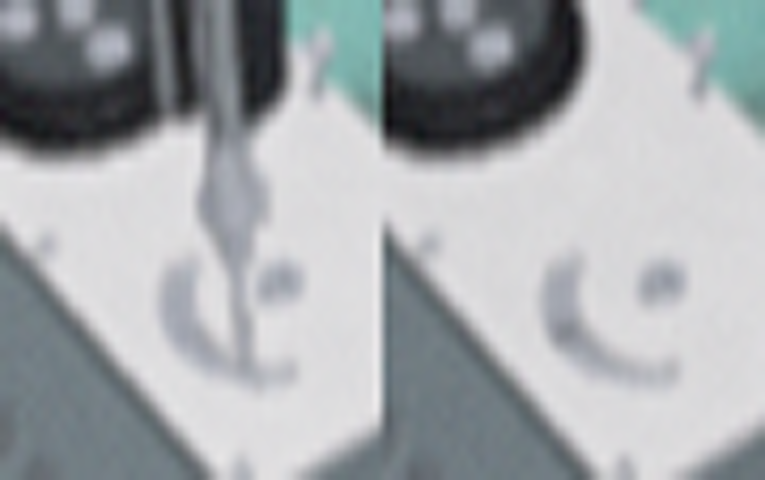

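The tip is in the slot at about (245,370) in the crop. Now to the end, slower.

Emit:
{"api": "send_rows", "payload": {
  "moves": [0.9,2.8,0,0,2.4,5.6,0,0,3.3,6.9,0,0,4.2,8.2,0,0,5.2,9.4,0,0,5.6,10,0,0,5.6,10,0,0]
}}

```text
clock: 11.1
tcp_pos: [0.5407, 0.1038, 0.1239]
orientation: [3.043, 0.779, 0.0]
contact_force: [-0.3, 0.5, -0.1]
grip_width: 0.0113
```

Run:
```python
from arc import *
import pickle,cv2
arc(range(246,262,3))
for n,(a,b,c,d) in dict(side=(150,190,245,290),top=(200,245,235,290)).items():
    f=r.grab_frame(n)
    i=f['img'][a:b,c:d,::-1];i0=pickle.load(open(n+"0.pkl","rb"))["img"][a:b,c:d,::-1]
    cv2.imwrite(f"pics/{n}9z.png",cv2.resize(np.hstack([i,i0]),None,fx=7,fy=10,interpolation=2))
    pickle.dump(f,open(n+"9.pkl","wb"))
arc([])
```

```text
now ang 249.87087376792343 r 0.02987008427825267 F [-0.33  0.48 -0.14] [0.5407206  0.1037544  0.12386978]
246 [-1.4 -1.5]
249 [-0.4 -0.3]
252 [0.7 0.9]
255 [1.8 2. ]
258 [2.9 3.1]
261 [4.1 4.1]
now ang 249.83510412785864 r 0.02985804443040526 F [-0.62 -0.18 -0.59] [0.54070724 0.10377212 0.12390577]
```

View pics/side9z.png

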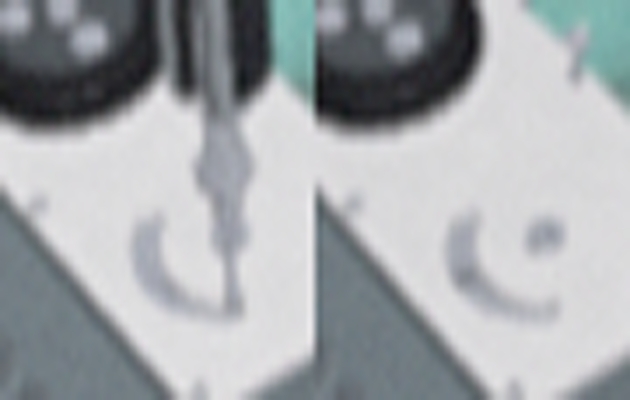

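View pics/top9z.png

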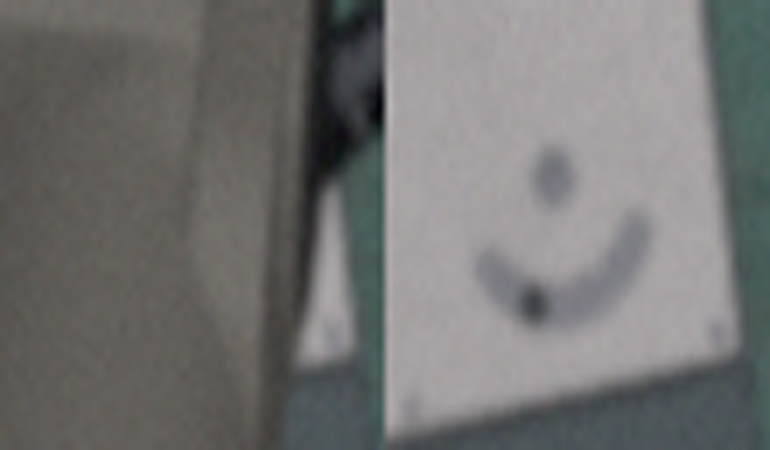

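Emit:
{"api": "send_rows", "payload": {
  "moves": [0.7,0.9,0,0,1,1.3,0,0,1,1.3,0,0]
}}

```text
clock: 11.58
tcp_pos: [0.5418, 0.1034, 0.1238]
orientation: [-3.043, -0.779, 0.001]
contact_force: [-2.7, 1.5, 0.9]
grip_width: 0.011
```

Emit:
{"api": "send_rows", "payload": {
  "moves": [0.4,0.4,0,0,0.8,0.8,0,0,0.8,0.8,0,0,0.8,0.8,0,0]
}}

```text
clock: 12.08
tcp_pos: [0.5423, 0.1031, 0.1236]
orientation: [-3.043, -0.779, 0.003]
contact_force: [-4.7, 2.2, 0.4]
grip_width: 0.0111
```

Wall contact is along the slot tangent, so the end is reached. I'll back off about 2 mm and descend in small steps.

Emit:
{"api": "send_rows", "payload": {
  "moves": [-1,-1.2,0,0,-1.4,-1.8,0,0,-1.4,-1.8,2,0,-1.4,-1.8,4,0,-1.4,-1.8,5,0,-1.4,-1.8,5,0]
}}

```text
clock: 12.82
tcp_pos: [0.5414, 0.1038, 0.1188]
orientation: [3.043, 0.779, 0.001]
contact_force: [-0.1, -0.0, -1.3]
grip_width: 0.0113
```

Emit:
{"api": "send_rows", "payload": {
  "moves": [0,0,1,0,0,0,2,0,0,0,2,0]
}}

```text
clock: 13.2
tcp_pos: [0.5414, 0.1038, 0.117]
orientation: [3.043, 0.779, 0.001]
contact_force: [0.3, 0.4, 0.1]
grip_width: 0.0116
```

Emit:
{"api": "send_rows", "payload": {
  "moves": [0,0,1,0,0,0,2,0,0,0,2,0]
}}

```text
clock: 13.58
tcp_pos: [0.5413, 0.1039, 0.115]
orientation: [-3.043, -0.779, -0.001]
contact_force: [0.2, 0.1, 1.3]
grip_width: 0.0111
```

Emit:
{"api": "send_rows", "payload": {
  "moves": [0,0,1,0,0,0,2,0,0,0,2,0]
}}

```text
clock: 13.95
tcp_pos: [0.5413, 0.1039, 0.113]
orientation: [3.043, 0.779, 0.001]
contact_force: [-0.3, 0.5, 4.6]
grip_width: 0.0109
```

Emit:
{"api": "send_rows", "payload": {
  "moves": [0,0,0.5,0,0,0,1,0,0,0,1,0]
}}

```text
clock: 14.32
tcp_pos: [0.5413, 0.1038, 0.112]
orientation: [3.043, 0.779, 0.001]
contact_force: [-0.3, 0.3, 5.0]
grip_width: 0.0114
```

Emit:
{"api": "send_rows", "payload": {
  "moves": [0,0,0.5,0,0,0,1,0,0,0,1,0]
}}

```text
clock: 14.7
tcp_pos: [0.5414, 0.1039, 0.1112]
orientation: [-3.043, -0.779, -0.001]
contact_force: [-0.5, 0.2, 7.9]
grip_width: 0.0115
```

Emit:
{"api": "send_rows", "payload": {
  "moves": [0,0,0.5,0,0,0,0.7,0,0,0,0.7,0]
}}

```text
clock: 15.08
tcp_pos: [0.5416, 0.1039, 0.111]
orientation: [-3.043, -0.779, -0.001]
contact_force: [-1.7, -0.1, 12.4]
grip_width: 0.0113
```

Run:
```python
from arc import *
import cv2,pickle
f=r.grab_frame("side");i=f['img'][110:200,225:315,::-1]
cv2.imwrite("pics/side10.png",cv2.resize(i,None,fx=6.5,fy=6.5,interpolation=2))
pickle.dump(f,open("side10.pkl","wb"));o=r.get_obs();pickle.dump(o,open("o10.pkl","wb"));arc([])
```

```text
now ang 251.38915186293752 r 0.029415119311306623 F [-1.31  0.08 11.79] [0.5416125  0.10392306 0.11101168]
```

View pics/side10.png

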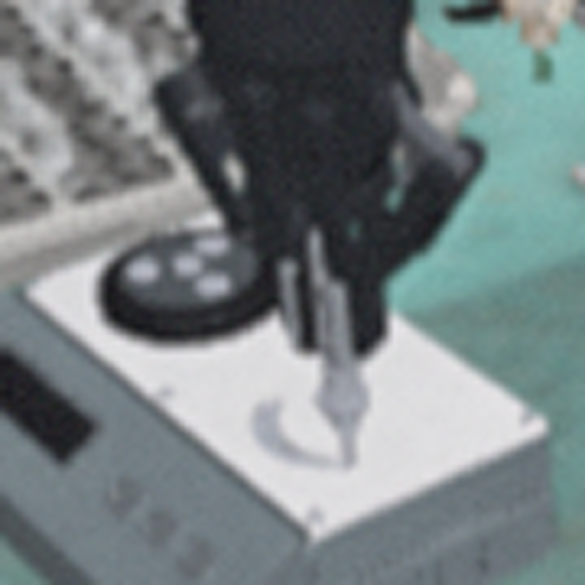

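The force rose through 1.3, 4.6, 5.0 and 7.9 to 12.4 N, and the last step gave only 0.2 mm of travel. That matches the firm stop. I'll hold briefly, then hand in.

Emit:
{"api": "send_rows", "payload": {
  "moves": [0,0,0,0,0,0,0,0,0,0,0,0,0,0,0,0,0,0,0,0,0,0,0,0]
}}

```text
clock: 15.88
tcp_pos: [0.5416, 0.1039, 0.111]
orientation: [-3.043, -0.779, -0.001]
contact_force: [-3.2, 0.9, 12.2]
grip_width: 0.0111
```

Run:
```python
from arc import *
import cv2
arc([])
f=r.grab_frame("side");cv2.imwrite("pics/side11.png",f['img'][:,:,::-1])
```

```text
now ang 251.32552670762738 r 0.02941148829396582 F [-3.21  0.88 12.21] [0.54158271 0.10393694 0.11100482]
```

View pics/side11.png

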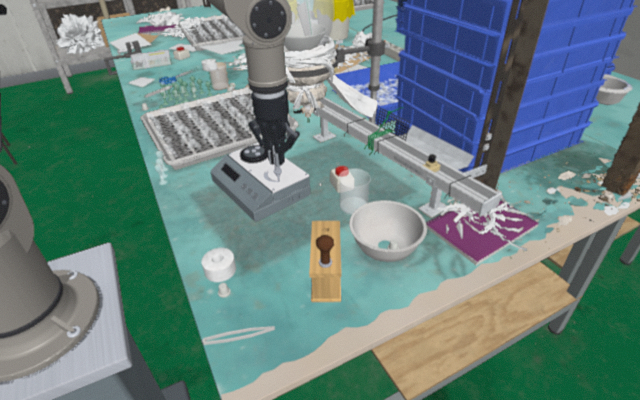

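```bash
python3 -c "
from bench import r
print(r.hand_in());o=r.get_obs();print(o['clock'],o['tcp_pos'],o['contact_force'],o['grip_width'])"
```

```text
the job is handed in; nothing more can be done
None
the job is handed in; nothing more can be done
```

I handed the job in at about 16 s, with the stylus still gripped at 70 N and pressing the reset button. Hand-in reports no verdict, and the joint values can't be read directly, so the points below are inferred from force, position and the pictures.

- **Grasp:** I took the stylus by its handle and lifted it clear of the stand. The finger opening read about 11 mm throughout against the nominal 13 mm handle, but the pictures show the stylus firmly held.
- **Shutter:** I put the tip through the slot into the shutter hole with no contact force. I swung it along the arc at no more than about 28 mm/s until the slot end pushed back at about 5 N, then backed off about 2 mm.
- **Button:** I pushed down in steps of 2 mm or less. The upward force rose from about 1 to 8 N over roughly 4 mm of travel, then reached 12 N with only 0.2 mm more. That fits the button against its firm stop and is well below the 40 N limit.
- **Last checks:** The upward force was steady at 12.2 N, and the tip was about 2 mm from the estimated slot end. The plug setter, timer, beaker and bowl looked unmoved in the side picture.
- **Not fully clean:** A small sideways force along the slot, probably the tip leaning on the slot end, grew from 1.3 to 3.2 N during the final hold. I left it because it was small. The two ways I worked out the tip height (from the grasp and from the picture) differed by about 2 mm, so I relied on the force to judge the press depth.

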